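# Refit the washed outlet tube in the water filter

## Task

Take the washed steel outlet tube out of the drying rack and stand it, bare end down, in the push-fit collet on top of the white water filter. Push it down past the stiff grip of the seal until it bottoms firmly and goes no farther, but do not force it once it has bottomed; then let go. Leave the cutlery basket, the round strainer and the brush where they are.

Things in the scene. Friction and masses are not known exactly. Their poses are not given: they have to be found in the camera images.
- tube_center (a point): Centre (half-way up) of the loose upright tube: 150 mm long, 60 to 130 g, steel, 16 mm across. Its top 45 mm is a square black grip sleeve, 22 x 22 mm, centred on the axis. z runs up the tube, x and y are square to the sleeve's flats; the sleeve's middle is 52.5 mm above this point, the tube's top 75 mm above, its foot 75 mm below.
- tube_foot (a point): Centre of the tube's lower end face, 75 mm below tube_center; same axes. The foot tapers: 11 mm across at the end, full 16 mm from 4 mm up. At the start it stands 6 mm above the counter in the rack's well.
- rack_well (a point): Centre of the upper rim of the well (20 mm wide, 36 mm deep, in a 44 mm square block, rim 42 mm above the counter) in which the tube starts, loosely. The blue drying rack, fixed to the counter, is 180 x 140 mm; along its own x the well lies 45 mm on the minus side of its centre, and nine 65 mm tall prongs on the plus side.
- mouth (a point): Centre of the collet's mouth, z up, 140 mm above the counter: the top of an 18 mm wide upright bore, ringed in blue. The tube's foot meets the seal 16 to 46 mm down; the seal resists with a steady 8 N or so and must be pushed on through. The tube bottoms on a firm cushioned stop (6 N per mm) 30 to 60 mm below the mouth: how deep varies and can only be felt, as the push rises well above 8 N.
- seal (a joint): How far the seal has been pushed down inside the bore (m): 0 untouched, 0.014 fully bottomed. It stays where it is pushed.
- basket_center (a point): Centre of the loose open grey cutlery basket, 100 x 200 x 110 mm, with a thin arched handle to 155 mm above the counter. Leave alone.
- strainer_center (a point): Centre of the loose round stainless strainer cup, 84 mm wide at the rim, 50 mm high, standing on the counter. Leave alone.
- brush_center (a point): Middle of the loose white and green brush, about 195 mm long (along its x), 34 mm wide, 24 mm high. Leave alone.
- water_filter: The water filter, fixed to the counter; origin at the centre of its underside, z up, on the bore's axis. White round base 110 mm wide and 60 mm high, on it a grey 62 x 62 mm head up to 140 mm with the collet's bore in its top. A push of 12 to 16 N at the stop shows that the tube has bottomed; more than 30 N between tube and collet damages it.
Not all that is in view belongs to the job. There is more than one size of the part that bears tube_center; the job needs the smaller. Leave any green look-alike of the water_filter alone.

How it is judged:
By the outcome, as a careful person would: the job done as asked, in the order asked, and still so for the second after the job is handed in, with the robot touching nothing.
It also fails if it takes over 72 s, if anything falls off the work surface, if the arm or the gripper's body presses on something with over 40 N, if the wrist force passes 120 N, or if a joint passes its speed limit or range.

## Robot

A 7-joint arm with a two-finger parallel gripper is mounted at the origin on the work surface. World frame = base frame: x ahead of the robot, y to its left, z up, the work surface at z = 0. Lengths are in m, angles in rad, forces in N, time in s.
With the tool pointing down it reaches from about 0.425 to 0.875 m from the base axis. Payload 8.4 kg.
Tool frame: the origin (TCP) lies midway between the tips of the shut fingers; the grasp point (between the pads) lies env.grip_point_offset behind it (env.grip_point_offset is the distance from the TCP to the grasp point, in m); z points along the fingers, x is the direction in which the jaws open and shut, and the axes are right-handed (so a half turn about z gives the same grasp; the last joint's range is limited). The gripper opens to 87 mm and grips with 3 to 60 N. Pads are 19 mm wide; open, the fingers measure 117 mm over their backs; the gripper's body (75 mm by 190 mm) begins 51 mm behind the grasp point.
Start: joints at [1.087, 0.333, 0.04, 1.465, -0.013, 1.343, -0.059], TCP at [0.244, -0.602, 0.223] pointing down, gripper open.
Joint ranges: [-2.58, 2.58], [-0.38, 2.09], [-1.3, 1.39], [0.25, 2.4], [-1.5, 4.64], [0.08, 2.09], [-2.65, 2.65]. Speed limits (rad/s): [2.22, 2.22, 2.79, 2.79, 3.14, 3.14, 3.14].

## Interface

Orientations are given as a 3x3 rotation matrix whose columns are the frame's x, y, z axes.
In Python, from rig import env, jaws, eyes, spotter gives the robot as it stands. Calls block until the motion is done:
- env.reach(position, orientation): joint-space move of the TCP to a pose.
- env.servo_line(position, max_speed=0.15, attitude=None, until_force=None): straight line of the TCP; attitude=None keeps the orientation; max_speed is the mean speed in m/s. With until_force (N) it stops when the force on the tool has changed by that much, and returns True; else False.
- env.goto_joints(angles): joint-space move.
- jaws.grip(opening): finger opening in m; the grip force is fixed at half the most; returns when the fingers have stopped.
- env.hold(seconds).
- env.solve_ik(position, orientation): joint angles nearest the present ones, or None.
- env.observe(): the state.
- eyes.camera(name): name is "scene" or "top" or "wrist"; returns the picture (420x560x3 uint8, blue, green, red); there is no depth.
- eyes.calibration(name): a dict with "fovy" (degrees; the focal length in pixels is half the picture's height over the tangent of half this angle, whatever the lens; pixels are square), "cx", "cy" (the principal point, pixels), "R" (3x3) and "t" (3): a world point X has camera coordinates R X + t; the wrist camera has in their place "mount" (4x4, takes a point from camera to tool coordinates, whose origin is the TCP and whose axes are the tool frame's). Camera axes: x right, y down, z forward; pixel columns grow to the right and rows downward; lengths in m; the calibration is good to about 2 mm. The wrist camera is an equidistant fisheye: a pixel r from the principal point sees the ray r / f radians off the axis. A picture is of the moment at which its call begins: read the wrist's pose just before it. calibration takes no time and is no camera call.
A pose or a line that the arm cannot do raises env.IKError and nothing moves.
- env.sign_off(): hands the job in, once; it reports no verdict.
Trained networks look in the newest picture that a camera, given by its name, has taken for a name from the list of things; names that differ only in an ending like _2 or _b are one class to them, and where a whole thing is asked for, a point or a joint stands for the part that bears it (a point fixed in the world has none). Each returns a list of dicts, best first, with "p" (0 to 1); they miss things now and then, are a little off and sometimes report something else, mostly with a low value. They report only what shows in the picture. A call takes as long as a camera call. They do not tell look-alikes from the thing itself.
- spotter.silhouettes(camera, label): "region" (420x560 bool, what is visible of it) and "extent" ([left, top, right, bottom] in pixels, round what is visible of it).
The state is a dict: "clock": time; "joint_pos": joint angles; "dq": joint speeds; "joint_efforts": joint torques, N m; "eef_pos": TCP position; "tool_rot": TCP orientation; "wrist_force": force on the tool from outside, world axes, zero at the start; "ft_torque": the same for the moment, N m; "opening": finger opening in m.
Only numpy, scipy, OpenCV 4.12 (cv2) and the standard library are available. Lean on these libraries where they do the work, as an engineer would, in place of code of your own. Each camera call takes 0.05 s, during which the arm holds its last target.

## Working session

There is one attempt and no reset: what is moved stays moved. The work goes in short steps, each a Python script; the robot and the scene stay as the last script left them, time stands still between calls to the robot, and variables do not carry over. Pictures are saved under pics/ and viewed, and the job is handed in when it is done.

```bash
ls; mkdir -p pics; python3 - <<'E'
from rig import env,jaws,eyes,spotter
import cv2,numpy as np
print(env.observe()); print(env.grip_point_offset)
for n in ["scene","top","wrist"]:
    im=eyes.camera(n); cv2.imwrite(f"pics/{n}0.png",im); print(n,eyes.calibration(n))
    for l in ["tube_center","water_filter","rack_well"]:
        try:
            for d in spotter.silhouettes(n,l): print(n,l,round(d["p"],2),d["extent"],d["region"].sum())
        except Exception as e: print(n,l,e)
print(env.observe()["clock"])
E
```

```text
pics
{'clock': 0.0, 'joint_pos': array([ 1.08674568,  0.33386017,  0.03987527,  1.46629072, -0.01341271,
        1.34328917, -0.05850761]), 'dq': array([ 0.00078298, -0.00066996,  0.0009056 ,  0.00020832,  0.00141258,
       -0.00121   ,  0.00026167]), 'joint_efforts': array([-1.12786706e-04, -6.56360221e+01,  1.33555960e+00, -4.03797233e+01,
       -5.96691691e-02,  4.48397489e-02,  1.33944818e-04]), 'eef_pos': array([ 0.24382076, -0.60202524,  0.22168256]), 'tool_rot': array([[ 3.75392964e-01, -9.26865503e-01, -6.79662710e-04],
       [-9.26864408e-01, -3.75393568e-01,  1.42787591e-03],
       [-1.57858994e-03,  9.39406025e-05, -9.99998750e-01]]), 'wrist_force': array([ 0.10888085, -0.31505982,  0.64970512]), 'ft_torque': array([-0.00845706,  0.01835839,  0.02104512]), 'opening': 0.0868778864126741}
0.0187
scene {'fovy': 54.20034955892869, 'cx': 279.1656207163484, 'cy': 207.4035827714758, 'R': array([[ 0.05674413,  0.99831021,  0.01252325],
       [ 0.79673779, -0.03772058, -0.60314679],
       [-0.60165521,  0.04420278, -0.79753189]]), 't': array([-0.01678182, -0.37342402,  1.2851
[... 677 characters left out ...]
_center 0.73 [164.8, 242.6, 182.1, 259.0] 196
top water_filter 0.76 [344.0, 192.3, 398.5, 249.2] 2234
top water_filter 0.65 [337.0, 272.8, 391.1, 334.9] 2403
top rack_well 0.74 [136.8, 186.7, 214.4, 279.9] 4789
wrist {'fovy': 65.70646984690485, 'cx': 279.0709265578675, 'cy': 210.0692666927119, 'mount': array([[ 9.99999601e-01, -3.29059717e-04,  8.30072737e-04,
         3.87764447e-05],
       [ 1.06227542e-04,  9.66858937e-01,  2.55311154e-01,
        -6.90089878e-02],
       [-8.86575860e-04, -2.55310964e-01,  9.66858586e-01,
        -1.62595943e-01],
       [ 0.00000000e+00,  0.00000000e+00,  0.00000000e+00,
         1.00000000e+00]])}
wrist water_filter 0.7 [0.0, 0.0, 77.3, 59.5] 4095
0.6
```

```bash
python3 - <<'E'
import cv2
for n in ["scene","top"]:
    im=cv2.imread(f"pics/{n}0.png"); cv2.imwrite(f"pics/{n}0b.png",cv2.resize(im,(800,600),interpolation=cv2.INTER_CUBIC))
E
```

```text
(no output)
```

View pics/scene0b.png

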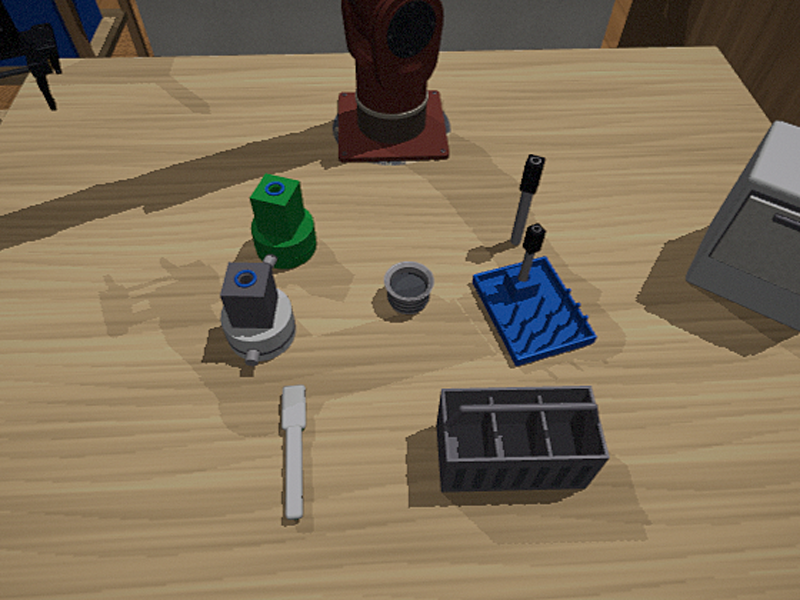

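View pics/top0b.png

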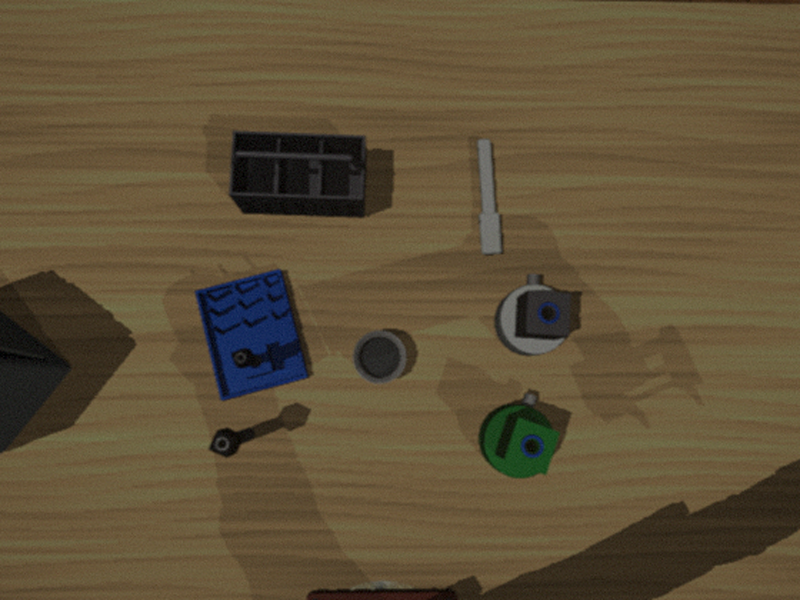

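Candidates for the tube, in raw pixels: A at scene (374,175) / top (171,250), standing in the blue rack, and B at scene (371,140) / top (158,310), standing on the counter and longer. A fits, since it is in the rack and is the shorter one. For the filter, the white one with the grey head at scene (176,220) / top (370,222) fits. The green look-alike is at scene (198,157) and should be left alone. I'll check this in an enlarged crop and measure.

```bash
cat > h.py <<'E'
import numpy as np,cv2
from rig import env,jaws,eyes,spotter
def ray(n,u,v):
    c=eyes.calibration(n); f=210/np.tan(np.radians(c["fovy"]/2))
    R=np.array(c["R"]);t=np.array(c["t"])
    d=R.T@np.array([(u-c["cx"])/f,(v-c["cy"])/f,1.]); return -R.T@t,d
def atz(n,u,v,z):
    o,d=ray(n,u,v); return o+d*(z-o[2])/d[2]
def wrist_ray(u,v,pos,rot):
    c=eyes.calibration("wrist"); f=210/np.tan(np.radians(c["fovy"]/2)); M=np.array(c["mount"])
    x,y=u-c["cx"],v-c["cy"]; r=np.hypot(x,y); th=r/f
    s=np.sin(th)/max(r,1e-9)
    d=np.array([x*s,y*s,np.cos(th)])
    return pos+rot@M[:3,3], rot@M[:3,:3]@d
def wrist_atz(u,v,z,pos,rot):
    o,d=wrist_ray(u,v,pos,rot); return o+d*(z-o[2])/d[2]
def wrist_px(X,pos,rot):
    c=eyes.calibration("wrist"); f=210/np.tan(np.radians(c["fovy"]/2)); M=np.array(c["mount"])
    p=M[:3,:3].T@(rot.T@(np.asarray(X)-pos)-M[:3,3])
    th=np.arctan2(np.hypot(p[0],p[1]),p[2]); a=np.arctan2(p[1],p[0])
    return c["cx"]+f*th*np.cos(a),c["cy"]+f*th*np.sin(a)
def down(yaw):
    c,s=np.cos(yaw),np.sin(yaw)
    return np.array([[c,s,0],[s,-c,0],[0,0,-1.]])
E
python3 - <<'E'
import cv2,numpy as np
from h import *
s=cv2.imread("pics/scene0.png");t=cv2.imread("pics/top0.png")
a=cv2.resize(s[100:270,320:430],None,fx=3.4,fy=3.4,interpolation=cv2.INTER_CUBIC)
b=cv2.resize(t[180:350,120:230],None,fx=3.4,fy=3.4,interpolation=cv2.INTER_CUBIC)
cv2.imwrite("pics/crop1.png",np.hstack([a,b]))
# blue ring at mouth
for n,im,(x0,y0,x1,y1) in [("scene",s,(150,180,212,260)),("top",t,(340,190,410,250))]:
    c=im[y0:y1,x0:x1].astype(int); m=(c[...,0]>c[...,2]+40)&(c[...,0]>c[...,1]+25)
    v,u=np.nonzero(m); u=u+x0;v=v+y0; print(n,len(u),u.min(),u.max(),v.min(),v.max())
    uc,vc=(u.min()+u.max())/2,(v.min()+v.max())/2
    print(uc,vc,atz(n,uc,vc,.14))
print(atz("top",168.5,250,.156),atz("scene",375,161,.156))
E
```

```text
scene 88 164 179 189 200
171.5 194.5 [ 0.53014886 -0.23689358  0.14      ]
top 73 377 391 212 226
384.0 219.0 [ 0.5316173 -0.2379056  0.14     ]
[0.46736985 0.19533654 0.156     ] [0.47023591 0.19548211 0.156     ]
```

View pics/crop1.png

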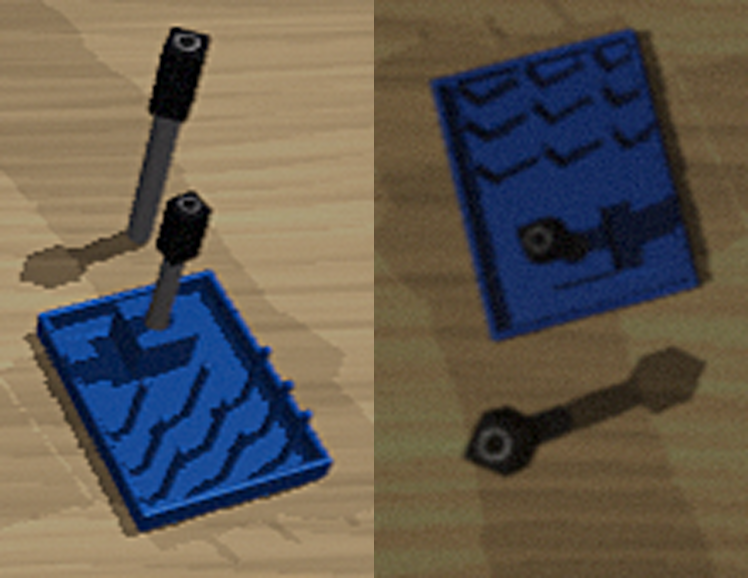

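The crop shows A, with the short steel shank, in the rack. B is a longer look-alike standing on the counter next to it. Next I'll get B's position and height, then move over A for a close view.

```bash
python3 - <<'E'
from h import *
for z in (.156,.18,.19,.2,.21,.22,.23): print(z,atz("top",120+493/3.4-110,180+442/3.4,z)[:2],atz("scene",320+187/3.4,100+42/3.4,z)[:2])
# rack corner directions: top image base edges
p=np.array([0.469,0.1955,0.32])
for yaw in np.arange(-3.1,3.2,.3):
    q=env.solve_ik(p,down(yaw)); print(round(yaw,2),None if q is None else np.round(q,2))
E
```

```text
0.156 [0.3515428  0.21795221] [0.31171304 0.22713071]
0.18 [0.35338058 0.21265216] [0.34003871 0.21664707]
0.19 [0.35414633 0.2104438 ] [0.35184108 0.21227889]
0.2 [0.35491207 0.20823545] [0.36364344 0.20791071]
0.21 [0.35567781 0.20602709] [0.3754458  0.20354253]
0.22 [0.35644356 0.20381874] [0.38724817 0.19917435]
0.23 [0.3572093  0.20161038] [0.39905053 0.19480616]
-3.1 None
-2.8 None
-2.5 None
-2.2 None
-1.9 [ 0.71  0.14 -1.28  1.6   0.14  1.5  -2.48]
-1.6 [-0.71 -0.    0.23  1.66  0.    1.49 -2.08]
-1.3 [-0.52  0.01  0.04  1.65 -0.    1.49 -1.78]
-1.0 [-0.33  0.02 -0.15  1.64  0.    1.49 -1.48]
-0.7 [ 0.72  0.15 -1.3   1.6   0.14  1.5  -1.28]
-0.4 [ 0.71  0.14 -1.29  1.6   0.14  1.5  -0.98]
-0.1 [ 0.7   0.14 -1.28  1.6   0.13  1.5  -0.68]
0.2 [ 0.64  0.12 -1.19  1.6   0.11  1.5  -0.36]
0.5 [ 0.55  0.09 -1.09  1.6   0.08  1.49 -0.04]
0.8 [ 0.46  0.08 -0.98  1.61  0.07  1.49  0.27]
1.1 [ 0.36  0.06 -0.87  1.61  0.05  1.49  0.59]
1.4 [ 0.28  0.06 -0.78  1.61  0.04  1.49  0.89]
1.7 [ 0.56  0.1  -1.1   1.6   0.09  1.49  1.16]
2.0 [ 0.59  0.1  -1.13  1.6   0.09  1.5   1.45]
2.3 [ 0.59  0.1  -1.13  1.6   0.09  1.5   1.75]
2.6 [ 0.59  0.1  -1.13  1.6   0.09  1.5   2.05]
2.9 [ 0.59  0.1  -1.13  1.6   0.09  1.5   2.35]
3.2 None
```

```bash
python3 - <<'E'
from h import *
o=env.observe()
p=o["eef_pos"].copy(); 
R=down(-1.3)
env.servo_line(p+[0,0,.1],max_speed=.2)
env.reach([0.469,0.1955,0.29],R)
env.hold(.2)
o=env.observe(); print(o["eef_pos"],o["clock"],o["joint_pos"].round(2),o["wrist_force"])
im=eyes.camera("wrist"); cv2.imwrite("pics/w1.png",im)
print(wrist_px([.469,.1955,.156],o["eef_pos"],o["tool_rot"]))
for d in spotter.silhouettes("wrist","tube_center"): print(d["p"],d["extent"])
np.savez("w1.npz",p=o["eef_pos"],R=o["tool_rot"])
E
```

```text
[0.46919743 0.19515763 0.28997632] 4.3667 [ 0.63  0.13 -1.19  1.65  0.12  1.44 -1.87] [ 0.04223736 -0.97722183  0.26089033]
(np.float64(278.2939055666729), np.float64(200.596361263434))
0.81 [263.4, 175.1, 290.9, 215.8]
```

View pics/w1.png

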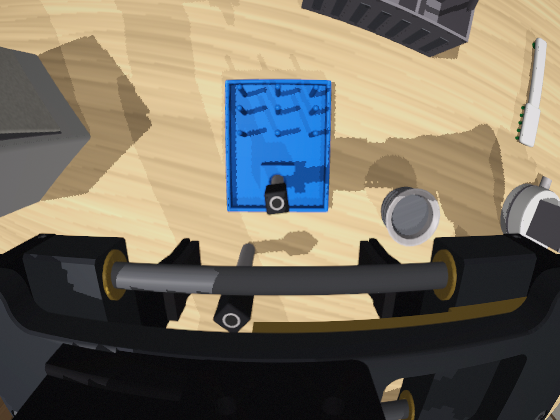

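The wrist view shows A in the rack with its top ring at about (277,203), close to the predicted (278,201). B is at (232,320). I'll enlarge it to measure the yaw.

```bash
python3 - <<'E'
import cv2
im=cv2.imread("pics/w1.png")
cv2.imwrite("pics/w1c.png",cv2.resize(im[165:225,240:320],(800,600),interpolation=cv2.INTER_CUBIC))
E
```

```text
(no output)
```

View pics/w1c.png

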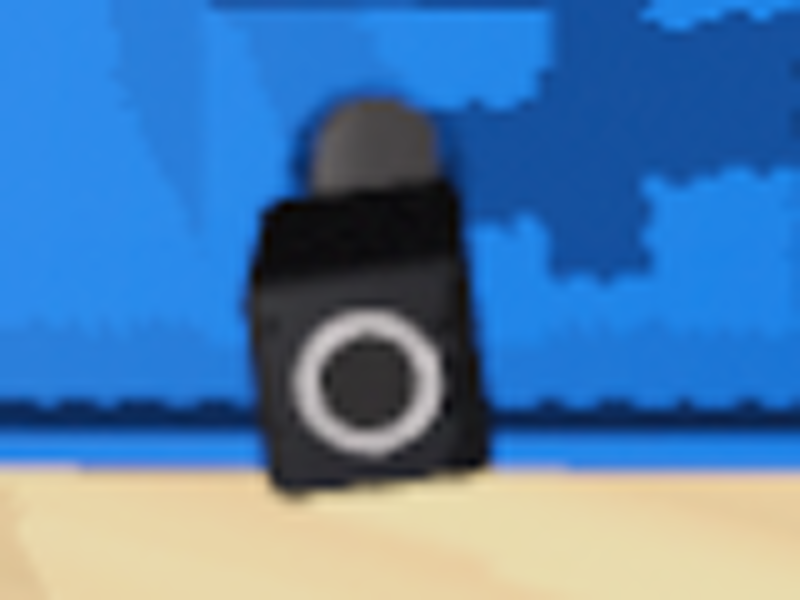

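```bash
python3 - <<'E'
from h import *
d=np.load("w1.npz");p,R=d["p"],d["R"]
f=lambda a:wrist_atz(240+a[0]/10-.45,165+a[1]/10-.45,.156,p,R)
c=[f(a) for a in [(250,285),(460,262),(490,465),(280,490)]]
print(np.round(c,4),"mid",np.mean(c,0),"ring",f((368,381)))
for i in range(4):
    e=c[(i+1)%4]-c[i]; print(np.linalg.norm(e),np.degrees(np.arctan2(e[1],e[0])))
E
```

```text
[[0.4726 0.2098 0.156 ]
 [0.4799 0.1915 0.156 ]
 [0.4618 0.1835 0.156 ]
 [0.4542 0.202  0.156 ]] mid [0.46709975 0.19667238 0.156     ] ring [0.46660799 0.19673061 0.156     ]
0.019675523396048864 -68.18551102558213
0.01975648266974364 -156.01098822117393
0.020002982656741292 112.48982740615173
0.019982512555874854 23.029051237050787
```

```bash
python3 - <<'E'
from h import *
R=down(np.radians(-67.2)); xy=[0.4673,0.1963]
env.servo_line([*xy,.22],max_speed=.12,attitude=R)
hit=env.servo_line([*xy,.1148],max_speed=.06,until_force=6)
o=env.observe(); print(hit,o["eef_pos"],o["wrist_force"],o["clock"])
if not hit:
    jaws.grip(0.012); o=env.observe(); print(o["opening"],o["wrist_force"],o["eef_pos"],o["clock"])
    im=eyes.camera("scene"); cv2.imwrite("pics/s2.png",cv2.resize(im[90:270,300:440],None,fx=3.3,fy=3.3))
E
```

```text
False [0.46749098 0.19635311 0.11506587] [-0.49511638 -0.66262406  0.44726236] 7.1
0.02161020948254635 [ 0.86727575  0.72548    -0.76249837] [0.46731288 0.19630208 0.11480624] 8.1667
```

View pics/s2.png

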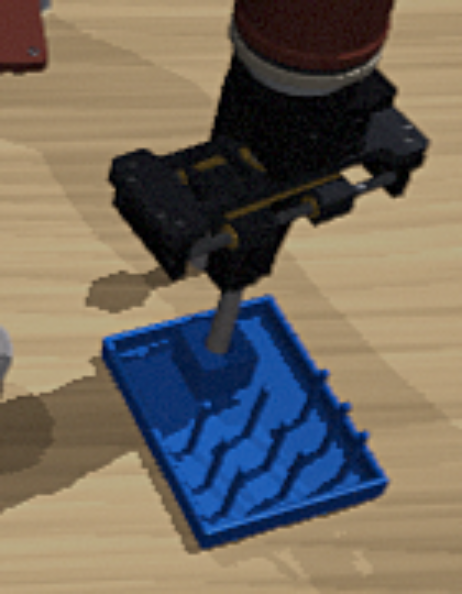

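```bash
python3 - <<'E'
from h import *
R=down(np.radians(-67.2)); xy=[0.4673,0.1963]
env.servo_line([*xy,.19],max_speed=.08)
env.servo_line([*xy,.31],max_speed=.15)
env.reach([.531,-.2374,.30],R); env.hold(.4)
o=env.observe(); print(o["opening"],o["wrist_force"],o["eef_pos"],o["clock"],o["joint_pos"].round(2))
np.savez("w3.npz",p=o["eef_pos"],R=o["tool_rot"])
im=eyes.camera("wrist"); cv2.imwrite("pics/w3.png",im)
im2=eyes.camera("scene"); im3=eyes.camera("top")
cv2.imwrite("pics/scene3.png",im2);cv2.imwrite("pics/top3.png",im3)
a=cv2.resize(im2[80:280,120:260],(420,600),interpolation=cv2.INTER_CUBIC)
b=cv2.resize(im[130:290,230:330],(375,600),interpolation=cv2.INTER_CUBIC)
cv2.imwrite("pics/c3.png",np.hstack([a,b]))
p=o["eef_pos"];R=o["tool_rot"]
for z in (-.03,.1088,.0213): print(wrist_px(p+R@[0,0,z],p,R))
print(wrist_px([.531,-.2374,.14],p,R))
E
```

```text
0.02198505191146639 [-0.81603513 -0.15281144 -0.20960307] [ 0.53108018 -0.2371247   0.30006701] 12.2667 [ 1.27  0.38 -1.21  1.47  0.36  1.53 -1.1 ]
(np.float64(278.7553091891897), np.float64(282.16044763102286))
(np.float64(278.76352749476433), np.float64(207.08262128027422))
(np.float64(278.75823981170197), np.float64(242.85437730325057))
(np.float64(278.95161586932), np.float64(194.7911822723755))
```

View pics/c3.png

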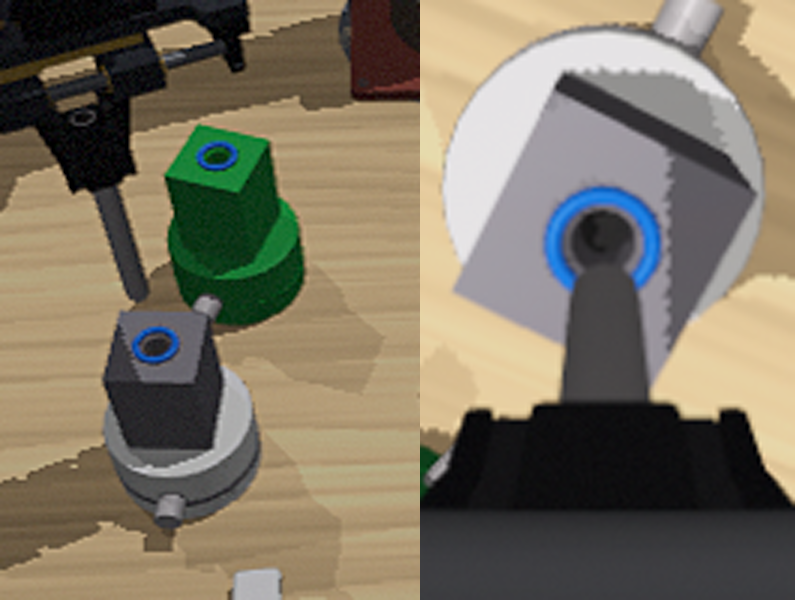

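View pics/w3.png

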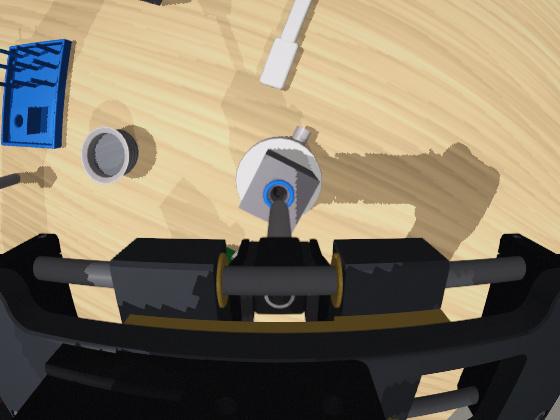

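The foot and the mouth line up in the wrist view: ring centre (278.8,194.0) against the predicted (278.9,194.8). Descending until first contact.

```bash
python3 - <<'E'
from h import *
env.servo_line([.5313,-.2372,.252],max_speed=.1); env.hold(.3)
o=env.observe(); print(o["wrist_force"],o["eef_pos"],o["clock"]); f0=o["wrist_force"]
hit=env.servo_line([.5313,-.2372,.186],max_speed=.02,until_force=5)
o=env.observe(); print(hit,o["wrist_force"]-f0,o["ft_torque"],o["eef_pos"],"foot depth",.2488-o["eef_pos"][2],o["opening"],o["clock"])
np.save("f0.npy",f0)
E
```

```text
[-0.36020654 -0.5879837  -1.67319664] [ 0.53153185 -0.2372013   0.25244383] 13.35
True [1.09502124 0.23101613 3.98348356] [-0.02924772 -0.08689209 -0.0304491 ] [ 0.53124928 -0.23728508  0.2298941 ] foot depth 0.018905897682871015 0.021406256574805695 14.7917
```

```bash
python3 - <<'E'
from h import *
f0=np.load("f0.npy")
o=env.observe(); p=o["eef_pos"]; print((o["wrist_force"]-f0).round(2))
for i in range(8):
    z=p[2]-.003*(i+1)
    hit=env.servo_line([.5313,-.2372,z],max_speed=.01,until_force=7)
    o=env.observe(); F=o["wrist_force"]-f0
    print(hit,F.round(2),"depth",round((.2488-o["eef_pos"][2])*1e3,2),z,o["opening"],o["clock"])
    if hit or F[2]>12: break
E
```

```text
[1.1  0.23 3.98]
False [-0.33 -0.22  7.05] depth 21.42 0.22689410231712898 0.021619865822814298 15.2167
False [-0.87 -0.2   7.04] depth 24.47 0.22389410231712897 0.021954671109756203 15.6667
False [0.5  0.8  6.96] depth 27.52 0.22089410231712897 0.021698446742267005 16.1167
False [-0.14  0.09  6.91] depth 30.59 0.21789410231712897 0.021832130500148324 16.5667
True [-1.55  0.2  11.88] depth 32.41 0.21489410231712897 0.022286855360403524 16.9083
```

```bash
python3 - <<'E'
from h import *
f0=np.load("f0.npy")
env.hold(.2)
def rd():
    fs=[]
    for i in range(4): env.hold(.03); fs.append(env.observe()["wrist_force"]-f0)
    return np.mean(fs,0)
o=env.observe(); z=o["eef_pos"][2]; F=rd(); print(F.round(2),round((.2488-z)*1e3,2))
for i in range(8):
    if F[2]>13.5: break
    z-=.0003
    env.servo_line([.5313,-.2372,z],max_speed=.01,until_force=8); F=rd(); o=env.observe()
    print(F.round(2),"depth",round((.2488-o["eef_pos"][2])*1e3,2),round((.2488-z)*1e3,2),o["clock"])
E
```

```text
[-1.62  0.44 11.44] 32.29
[-0.87  0.27  9.46] depth 31.94 32.59 17.625
[-0.91  0.69 10.13] depth 32.11 32.89 18.0083
[-1.07  0.99 11.25] depth 32.27 33.19 18.3917
[-1.42  1.15 12.04] depth 32.48 33.49 18.775
[-1.44  1.19 13.39] depth 32.61 33.79 19.1583
[-1.81  0.69 14.27] depth 32.79 34.09 19.5417
```

Bottomed: the push rises at about 6 N/mm and has reached 14.3 N. Releasing and backing off.

```bash
python3 - <<'E'
from h import *
jaws.grip(0.06)
o=env.observe(); print(o["opening"],o["eef_pos"],o["wrist_force"])
p=o["eef_pos"]
env.servo_line([p[0],p[1],.30],max_speed=.08)
env.servo_line([p[0]-.0,p[1],.36],max_speed=.15)
env.hold(.3)
o=env.observe(); print(o["clock"],o["eef_pos"])
im=eyes.camera("wrist"); s=eyes.camera("scene"); cv2.imwrite("pics/s4.png",cv2.resize(s,(800,600)))
b=cv2.resize(im[110:310,200:360],(480,600),interpolation=cv2.INTER_CUBIC)
cv2.imwrite("pics/w4.png",b)
P,R=o["eef_pos"],o["tool_rot"]
print(wrist_px([.5313,-.2372,.14-.033+.15],P,R))
E
```

```text
0.05986401654999515 [ 0.53129066 -0.23718732  0.21470177] [ 0.06812358  0.37913861 -0.12712896]
22.525 [ 0.53103132 -0.23726242  0.35934074]
(np.float64(278.9075887938225), np.float64(208.5730493576238))
```

View pics/s4.png

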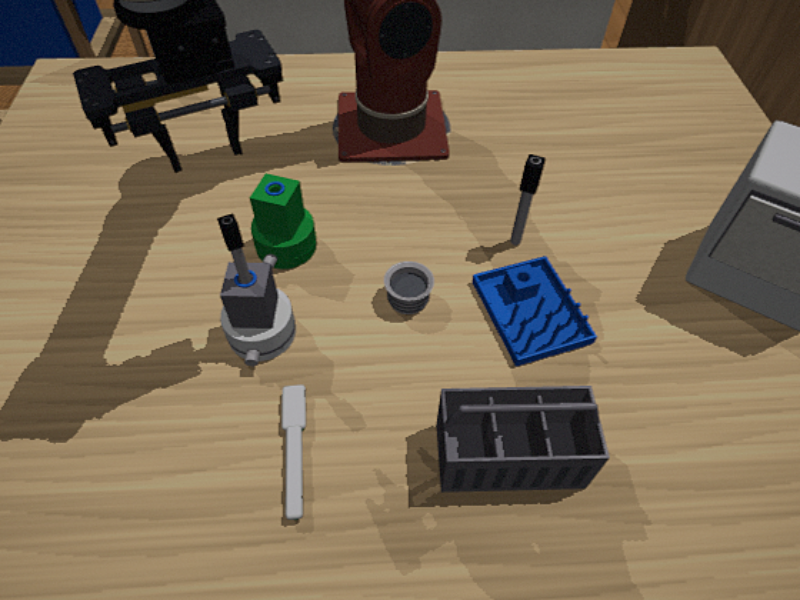

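View pics/w4.png

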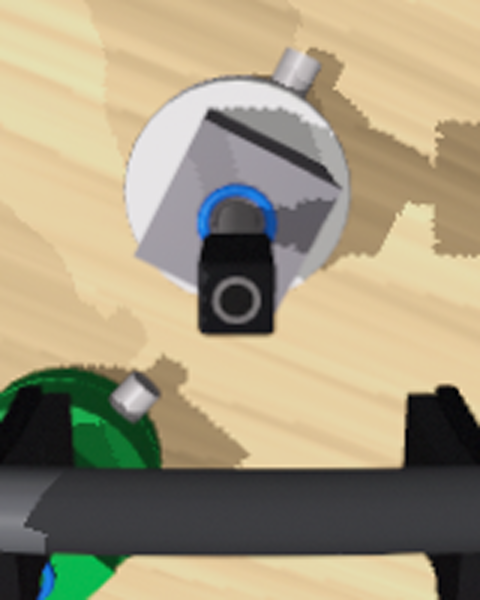

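```bash
python3 - <<'E'
from rig import env
print(env.observe()["clock"]); print(env.sign_off())
E
```

```text
22.625
the job is handed in; nothing more can be done
None
```

The shorter steel tube from the blue rack now stands in the white filter's collet, bare end down, and I handed the job in at 22.6 s.

- **Insertion:** The foot met the seal about 19 mm below the mouth. It held a steady 7 N or so for roughly 14 mm. The push then rose at about 6 N/mm, and I stopped at 14.3 N with the foot about 33 mm down. The highest reading I saw was 14.3 N, well under the 30 N limit.
- **Last checks:** After letting go and backing off, the wrist picture showed the tube upright. Its top was about 1.4 px (roughly 1 mm) from where I expected it. In the scene picture, the basket, strainer, brush, green filter and longer tube looked unmoved.
- **Not confirmed:** I took no separate reading of the seal's position. That it is fully bottomed is inferred from the travel and the force rise.
- **Disagreement:** None of the checks failed. The only mismatch was 1–3 mm between the cameras' position estimates.

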